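# Call the packer and point out the cup without a lid

## Robot

A 6-joint arm with a two-finger parallel gripper is mounted at the origin on the work surface. World frame = base frame: x ahead of the robot, y to its left, z up, the work surface at z = 0. Lengths are in m, angles in degrees, forces in N, time in s.
With the tool pointing down it reaches from about 0.3 to 0.875 m from the base axis. Payload 6.4 kg.
Tool frame: the origin (TCP) lies between the finger pads, 19 mm behind the fingertips; this is the grasp point; z points along the fingers, y is the line along which they close (so a half turn about z gives the same grasp; the last joint's range is limited). The gripper opens to 85 mm and grips with 20 to 120 N. Pads are 22 mm wide; open, the fingers measure 114 mm over their backs; the gripper's body (76 mm by 85 mm) begins 54 mm behind the grasp point. The pads swing forward as they close: fully open they stand 13 mm farther back than shut.
Start: joints at [-86.878, 10.359, 92.074, -0, 77.567, -11.82], TCP at [0.148, -0.556, 0.25] pointing down, gripper open.
Joint ranges: [-171.53, 171.53], [-51.25, 118.39], [17.06, 147.69], [-65.23, 245.23], [0, 150.52], [-178.68, 178.68]. Speed limits (degrees/s): [147.25, 147.25, 172.46, 180, 180, 180].

## Interface

Orientations are given as a 3x3 rotation matrix whose columns are the frame's x, y, z axes.
In Python, from station import env gives the robot as it stands.
- The arm moves only by the tool play_rows, never from a script. Its argument "steps" is a list of rows, each a list of 7 numbers: the shift along the tool's x, y, z normalised to -1 to 1, where 1 is 0.04 m, then the turn, a rotation vector about the tool's x, y, z normalised to -1 to 1, where 1 is 6 degrees, then the opening, from -1 (shut) to 1 (fully open). In form: [[tx, ty, tz, ax, ay, az, gripper], ...]. A call has 1 to 10 rows; each row shifts and turns the commanded pose from where the row before left it, along the tool's axes as they then stand; what a row does not reach is not made up. A row lasts 1/12 s, in which the tool goes at most 41.7 mm and 7.16 degrees, less where a joint would pass 70% of its speed; a pose out of reach is approached as far as the arm can. A call with a number of a shift or a turn outside -1 to 1 is refused whole. A call with a gripper value outside its range is refused whole. The fingers move at their own pace and stop on an object; "grip_force" is the grip in N (left out, the last holds). Time passes only in rows, so rows that do not move let the fingers close. It gives the time, the measured TCP pose, the force, the opening and the grip force at its end, in the units of the state.
- env.observe(): the state, without advancing time (a new reading comes with each control period).
- env.grab_frame(name): name is "scene" or "top" or "wrist"; returns a dict with "img" (384x512x3 uint8, blue, green, red), "range_z" (384x512 float32, m along the optical axis (not along the pixel's ray), 0 where there is no reading), "intrinsics" (3x3 intrinsics, pixels), "R" (3x3) and "t" (3): a world point X has camera coordinates R X + t; the wrist camera has in their place "T_tool_cam" (4x4, takes a point from camera to tool coordinates, whose origin is the TCP and whose axes are the flange's). Camera axes: x right, y down, z forward; pixel columns grow to the right and rows downward; lengths in m; the calibration is good to about 2 mm. The wrist camera is an equidistant fisheye: a pixel r from the principal point sees the ray r / f radians off the axis. A picture is of the moment at which its call begins: read the wrist's pose just before it.
- env.sign_off(): hands the job in; it is judged then, once.
The state is a dict: "time": time; "q": joint angles; "joint_velocities": joint speeds; "joint_torque": joint torques, N m; "eef_pos": TCP position; "tool_rot": TCP orientation; "force": force on the tool from outside, world axes, zero at the start; "ft_torque": the same for the moment, N m; "finger_gap": finger opening in m; "grasp_force": force on a finger pad.
Only numpy, scipy, OpenCV 4.12 (cv2) and the standard library are available. Lean on these libraries where they do the work, as an engineer would, in place of code of your own. Each camera call takes 0.05 s, during which the arm holds its last target. There are 200 camera calls.

## Task

Press the red call button right down and let it come back up; then show the packer the one cup in the batch that still has no lid: point straight down at it with the fingertips just above the middle of its open mouth, without touching it, hold still there for two seconds, and finish still pointing. Touch nothing but the button, and on the way do not bring the fingertips down close over any of the closed cups.

Things in the scene. Friction and masses are not known exactly. Their poses are not given: they have to be found in the camera images.
- open_cup: The cup without a lid: an empty kraft-brown paper soup cup, open at the top, 85 mm tall, 68 mm across the foot and 90 mm across the rim, wall 3 mm, 0.06 kg, loose and easily knocked over. It stands upright at one of the four places of the batch, two in a nearer and two in a farther row, their middles 110 to 240 mm apart. Origin: centre of its underside on the table, z up.
- mouth (a point): Centre of the open cup's mouth, level with its rim, 85 mm above the table; z up.
- cup_a: Closed paper soup cup: the same kraft-brown cup as the open one (68 mm across the foot, 90 mm across the rim) with a flat white plastic lid 95 mm across, full, 0.28 kg, loose; its lid's top is 94 mm above the table. Origin: centre of its underside on the table, z up.
- cup_b: Closed paper soup cup: the same kraft-brown cup as the open one (68 mm across the foot, 90 mm across the rim) with a flat white plastic lid 95 mm across, full, 0.28 kg, loose; its lid's top is 94 mm above the table. Origin: centre of its underside on the table, z up.
- cup_c: Closed paper soup cup: the same kraft-brown cup as the open one (68 mm across the foot, 90 mm across the rim) with a flat white plastic lid 95 mm across, full, 0.28 kg, loose; its lid's top is 94 mm above the table. Origin: centre of its underside on the table, z up.
- call (a joint): Travel of the red call button in m: 0 when up, 0.006 when right down. A spring pushes it back up; right down takes about 5 N.
- call_top (a point): Centre of the top face of the red button cap (40 mm across, top 58 mm above the table, pressed straight down), in a low black housing on an 80 mm square, 36 mm tall white box fixed to the table on the robot's left or right of the cups. The point moves down with the cap.
- jar: Amber seasoning jar with a steel cap, 42 mm across and 85 mm tall, 0.14 kg, standing loose on the side of the cups away from the button. To be left alone. Origin: centre of its underside on the table.
Things that resemble listed ones, but are neither listed nor needed, are in the scene too. Leave any purple look-alike of the open_cup alone.

How it is judged:
By the outcome, as a careful person would: the job done as asked, in the order asked, and still so for the second after the job is handed in, with the robot touching nothing.
It also fails if it takes over 40 s, if anything falls off the work surface, if the arm or the gripper's body presses on something with over 40 N, if the wrist force passes 120 N, or if a joint passes its speed limit or range.

## Working session

There is one attempt and no reset: what is moved stays moved. The work goes in short steps, Python scripts to look and compute and a tool call to move; the robot and the scene stay as the last step left them, time stands still between calls to the robot, and variables do not carry over. Pictures are saved under pics/ and viewed, at most 10 in all, crops included, and the job is handed in when it is done.

Besides the shell and the picture viewer there is one more tool, called after "Emit:" as name([rows], argument=value, ...), one row to a line, values as JSON. play_rows: Moves the arm, as the interface text tells. Its arguments: {"type":"object","properties":{"steps":{"type":"array","items":{"type":"array","items":{"type":"number","minimum":-1,"maximum":1}}},"grip_force":{"type":"number"}},"required":["steps"]}

```bash
ls; mkdir -p pics; python3 - <<'E'
from station import env
import cv2,numpy as np
s=env.observe()
print(s)
for n in ("scene","top"):
    f=env.grab_frame(n); cv2.imwrite(f"pics/{n}1.png",f["img"]); np.savez(f"{n}1.npz",**f)
    print(n,f["intrinsics"],f["R"],f["t"])
E
```

```text
pics
{'time': 0.0, 'q': array([-8.68770079e+01,  1.04031260e+01,  9.21309036e+01, -6.20827003e-04,
        7.75657367e+01, -1.18199631e+01]), 'joint_velocities': array([ 0.01551335,  0.01834173,  0.01707849, -0.01102403,  0.09654361,
        0.05578649]), 'joint_torque': array([-2.82243105e-03, -4.44877410e+01, -3.51331222e+01, -4.75654888e-04,
        9.09426017e-03, -9.28563935e-06]), 'eef_pos': array([ 0.14825501, -0.55503462,  0.24907836]), 'tool_rot': array([[ 9.66182447e-01,  2.57859396e-01, -1.05428086e-04],
       [ 2.57859185e-01, -9.66180946e-01,  1.73808829e-03],
       [ 3.46319789e-04, -1.70649600e-03, -9.99998484e-01]]), 'force': array([-0.25529891, -0.18119676,  0.67283223]), 'ft_torque': array([ 0.05824032,  0.04455386, -0.01576499]), 'grasp_force': 0.0, 'finger_gap': 0.08554179200420342}
scene [[402.13642674   0.         258.21734131]
 [  0.         402.13642674 189.80855037]
 [  0.           0.           1.        ]] [[-0.77930367  0.62648678  0.01414573]
 [ 0.53612158  0.67824337 -0.50255306]
 [-0.3244371  -0.38405761 -0.86443063]] [ 0.44301445 -0.28282908  1.36044331]
top [[396.22840536   0.         255.38305207]
 [  0.         396.22840536 188.87445912]
 [  0.           0.           1.        ]] [[-0.01494951 -0.99984264 -0.0095506 ]
 [-0.98556756  0.01634552 -0.16849159]
 [ 0.16862119  0.0068939  -0.98565682]] [0.04478265 0.5808052  1.0147045 ]
```

View pics/scene1.png

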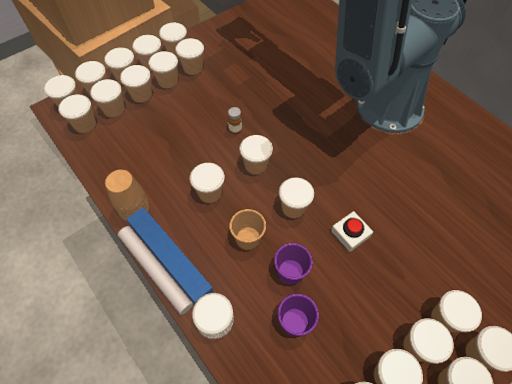

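View pics/top1.png

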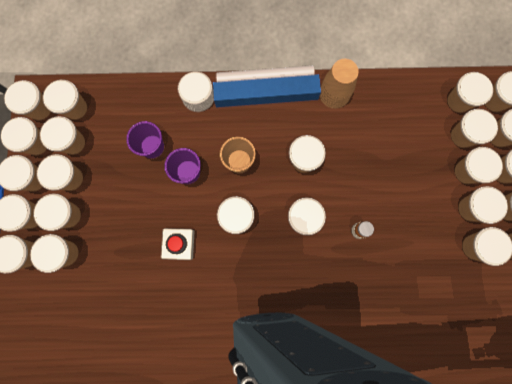

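The two views show the open brown cup at scene (248,230) / top (238,155), and the red button at scene (354,228) / top (176,243), on the robot's left. Purple look-alikes are at top (183,165) and (146,140), the lidded cups at (307,153), (236,215) and (307,216), and the jar at (363,229).

```bash
cat > h.py <<'E'
import numpy as np,cv2
def ray(f,u,v,z):
    K,R,t=f["intrinsics"],f["R"],f["t"]
    d=R.T@np.linalg.inv(K)@[u,v,1]; c=-R.T@t
    return c+d*(z-c[2])/d[2]
def cloud(f):
    K,R,t=f["intrinsics"],f["R"],f["t"]; Z=f["range_z"]
    v,u=np.indices(Z.shape); P=np.stack([(u-K[0,2])/K[0,0]*Z,(v-K[1,2])/K[1,1]*Z,Z],-1)
    return (P-t)@R
E
python3 - <<'E'
from h import *
from scipy.optimize import least_squares
def circ(p):
    r=least_squares(lambda a:np.hypot(*(p-a[:2]).T)-a[2],[*p.mean(0),.045],loss="soft_l1",f_scale=.002); return r.x.round(4),len(p)
fs={n:dict(np.load(n+"1.npz")) for n in ("scene","top")}
pix={"scene":dict(open=(248,230),A=(256,150),B=(207,180),C=(297,195),p1=(293,264),p2=(298,315),btn=(354,228),jar=(235,115)),
"top":dict(open=(238,155),A=(307,216),B=(307,153),C=(236,215),p1=(183,165),p2=(146,140),btn=(176,243),jar=(363,229))}
for n,f in fs.items():
    im=f["img"]; hsv=cv2.cvtColor(im,cv2.COLOR_BGR2HSV); W=cloud(f)
    red=(((hsv[...,0]<6)|(hsv[...,0]>174))&(hsv[...,1]>180)&(hsv[...,2]>110)).astype(np.uint8)
    k,l,st,c=cv2.connectedComponentsWithStats(red)
    u,v=pix[n]["btn"]
    for i in range(1,k):
        if np.hypot(*(c[i]-[u,v]))<15 and st[i,4]>30: print(n,"btn",st[i],c[i],ray(f,*c[i],.058).round(4))
    for k,(u,v) in pix[n].items():
        h=dict(open=.085,p1=.085,p2=.085,btn=.058,jar=.085).get(k,.094)
        p0=ray(f,u,v,h); d=np.hypot(W[...,0]-p0[0],W[...,1]-p0[1])
        m=(d<.062)&(abs(W[...,2]-h)<.008)&(f["range_z"]>0)
        q=W[m]
        print(n,k,p0[:2].round(3),"z",np.median(q[:,2]).round(4) if len(q) else None,"mid",((q.max(0)+q.min(0))/2)[:2].round(4),"ext",np.ptp(q,axis=0)[:2].round(4), circ(q[:,:2]) if k in("open","p1","p2") else q[:,:2].mean(0).round(4))
    # brown rim ellipse via colour
    u,v=pix[n]["open"]
    b=((hsv[...,0]>8)&(hsv[...,0]<20)&(hsv[...,1]>90)&(hsv[...,2]>110)).astype(np.uint8)
    k_,l,st,c=cv2.connectedComponentsWithStats(b)
    i=min((i for i in range(1,k_) if st[i,4]>150),key=lambda i:np.hypot(*(c[i]-[u,v])))
    m=(l==i)&True; ys,xs=np.nonzero(m); G=np.array([ray(f,x,y,.085)[:2] for x,y in cv2.convexHull(np.c_[xs,ys].astype(np.int32))[:,0]])
    print(n,"colour open",st[i],cv2.minEnclosingCircle(G.astype(np.float32)))
E
```

```text
scene btn [347 219  15  14 167] [354.22754491 225.37724551] [0.4424 0.2499 0.058 ]
scene open [0.68  0.095] z 0.0851 mid [0.6716 0.0829] ext [0.0935 0.093 ] (array([0.6718, 0.0833, 0.0438]), 264)
scene A [ 0.511 -0.084] z 0.0943 mid [ 0.5033 -0.0941] ext [0.0947 0.0956] [ 0.5061 -0.0899]
scene B [ 0.678 -0.088] z 0.0942 mid [ 0.6701 -0.0998] ext [0.0934 0.0948] [ 0.6718 -0.0969]
scene C [0.517 0.099] z 0.0943 mid [0.5097 0.089 ] ext [0.0936 0.0947] [0.5124 0.0911]
scene p1 [0.649 0.235] z 0.085 mid [0.6421 0.2275] ext [0.093  0.0939] (array([0.643 , 0.2283, 0.0438]), 296)
scene p2 [0.721 0.334] z 0.0854 mid [0.7188 0.3317] ext [0.0926 0.0924] (array([0.7193, 0.3318, 0.0438]), 348)
scene btn [0.448 0.255] z 0.0584 mid [0.4392 0.2522] ext [0.0489 0.0481] [0.4418 0.2508]
scene jar [ 0.475 -0.231] z 0.0854 mid [ 0.4688 -0.2423] ext [0.0373 0.0371] [ 0.4694 -0.2413]
scene colour open [229 209  44  34 977] ((0.6669108867645264, 0.08842134475708008), 0.056424546986818314)
top btn [168 236  15  15 181] [174.79558011 243.10497238] [0.44   0.2479 0.058 ]
top open [0.667 0.08 ] z 0.084 mid [0.6728 0.0812] ext [0.0939 0.0927] (array([0.6712, 0.0814, 0.0439]), 254)
top A [ 0.502 -0.095] z 0.0935 mid [ 0.5038 -0.0951] ext [0.09   0.0921] [ 0.5031 -0.0941]
top B [ 0.667 -0.101] z 0.0932 mid [ 0.6707 -0.1016] ext [0.0933 0.0947] [ 0.6692 -0.1008]
top C [0.507 0.086] z 0.0934 mid [0.5107 0.0884] ext [0.0931 0.0923] [0.5094 0.0874]
top p1 [0.642 0.225] z 0.0842 mid [0.6428 0.2263] ext [0.0933 0.0923] (array([0.6425, 0.2264, 0.0439]), 263)
top p2 [0.712 0.324] z 0.0843 mid [0.7194 0.3298] ext [0.0932 0.0919] (array([0.7184, 0.3298, 0.0438]), 262)
top btn [0.44  0.245] z 0.0576 mid [0.4407 0.2489] ext [0.0522 0.047 ] [0.4409 0.2472]
top jar [ 0.467 -0.237] z 0.0847 mid [ 0.4697 -0.2447] ext [0.036  0.0375] [ 0.4692 -0.244 ]
top colour open [ 219  134   65   38 1072] ((0.6865886449813843, 0.04358237236738205), 0.08993156999349594)
```

Button cap ≈ (0.441, 0.249) and mouth ≈ (0.6715, 0.082); both views agree to 2 mm. I'll shut the fingers and travel high, along a line between the robot and the cups.

Emit:
play_rows([
  [0.25,-0.35,0,0,0,0,-1],
  [0.5,-0.7,0,0,0,0,-1],
  [0.5,-0.7,0,0,0,0,-1],
  [0.5,-0.7,0,0,0,0,-1],
  [0.5,-0.7,0,0,0,0,-1],
  [0.5,-0.7,0,0,0,0,-1],
  [0.5,-0.7,0,0,0,0,-1],
  [0.5,-0.7,0,0,0,0,-1],
  [0.5,-0.7,0,0,0,0,-1],
  [0.5,-0.7,0,0,0,0,-1],
])

```text
time: 0.93
eef_pos: [0.2633, -0.2478, 0.2496]
tool_rot: [[0.966, 0.257, -0.0], [0.257, -0.966, 0.0], [0.0, -0.0, -1.0]]
force: [0.6, 0.5, -0.1]
finger_gap: 0.0002
grasp_force: 0.0
```

Emit:
play_rows([
  [0.5,-0.7,0,0,0,0,-1],
  [0.5,-0.7,0,0,0,0,-1],
  [0.5,-0.7,0,0,0,0,-1],
  [0.5,-0.7,0,0,0,0,-1],
  [0.5,-0.7,0,0,0,0,-1],
  [0.5,-0.7,0,0,0,0,-1],
  [0.5,-0.7,0,0,0,0,-1],
  [0.5,-0.7,0,0,0,0,-1],
  [0.5,-0.7,0,0,0,0,-1],
  [0.25,-0.35,0,0,0,0,-1],
])

```text
time: 1.77
eef_pos: [0.3785, 0.0596, 0.2499]
tool_rot: [[0.966, 0.26, 0.0], [0.26, -0.966, 0.001], [0.001, -0.001, -1.0]]
force: [-0.2, -0.1, -0.4]
finger_gap: 0.0003
grasp_force: 0.0
```

Emit:
play_rows([
  [0.27,-0.42,0.2,0,0,0,-1],
  [0.27,-0.42,0.4,0,0,0,-1],
  [0.27,-0.42,0.4,0,0,0,-1],
  [0.27,-0.42,0.4,0,0,0,-1],
  [0.27,-0.42,0.4,0,0,0,-1],
  [0.27,-0.42,0.4,0,0,0,-1],
  [0.27,-0.42,0.4,0,0,0,-1],
  [0.27,-0.42,0.2,0,0,0,-1],
  [0.27,-0.42,0,0,0,0,-1],
  [0.27,-0.42,0,0,0,0,-1],
])

```text
time: 2.6
eef_pos: [0.4385, 0.2474, 0.1366]
tool_rot: [[0.966, 0.258, -0.003], [0.258, -0.966, -0.001], [-0.003, 0.0, -1.0]]
force: [0.6, 0.2, 0.3]
finger_gap: 0.0002
grasp_force: 0.0
```

Emit:
play_rows([
  [0,0,0,0,0,0,-1],
  [0,0,0,0,0,0,-1],
  [0,0,0,0,0,0,-1],
])

```text
time: 2.85
eef_pos: [0.4388, 0.2462, 0.1376]
tool_rot: [[0.966, 0.258, -0.001], [0.258, -0.966, -0.001], [-0.001, 0.0, -1.0]]
force: [-0.7, 0.3, 1.1]
finger_gap: -0.0003
grasp_force: 0.0
```

```bash
python3 - <<'E'
from station import env
import cv2,numpy as np
for i in range(3):
    s=env.observe(); f=env.grab_frame("wrist"); print(s["eef_pos"])
cv2.imwrite("pics/w1.png",f["img"])
hsv=cv2.cvtColor(f["img"],cv2.COLOR_BGR2HSV)
red=(((hsv[...,0]<6)|(hsv[...,0]>174))&(hsv[...,1]>180)&(hsv[...,2]>110)).astype(np.uint8)
k,l,st,c=cv2.connectedComponentsWithStats(red); i=1+st[1:,4].argmax(); K=f["intrinsics"]
d=c[i]-K[:2,2]; r=np.hypot(*d); th=r/K[0,0]
v=np.r_[d/r*np.sin(th),np.cos(th)]; T=f["T_tool_cam"]; Rw=s["tool_rot"]
o=Rw@T[:3,3]+s["eef_pos"]; w=Rw@T[:3,:3]@v; print(st[i],c[i],o+w*(.058-o[2])/w[2])
print(s["tool_rot"],s["force"])
E
```

```text
[0.43876403 0.2461832  0.13763011]
[0.4388111  0.24595333 0.13774853]
[0.4389249  0.24586213 0.13788214]
[ 229  178   52   52 2116] [254.61531191 203.82703214] [0.44146562 0.24930467 0.058     ]
[[ 9.66343142e-01  2.57256167e-01 -4.43549226e-04]
 [ 2.57256033e-01 -9.66343220e-01 -3.37578402e-04]
 [-5.15464913e-04  2.12110859e-04 -9.99999845e-01]] [ 0.25001782 -0.44963478 -0.36736673]
```

Emit:
play_rows([
  [0.08,-0.07,0.2,0,0,0,-1],
  [0,0,0.2,0,0,0,-1],
  [0,0,0.2,0,0,0,-1],
  [0,0,0.2,0,0,0,-1],
  [0,0,0.2,0,0,0,-1],
  [0,0,0.2,0,0,0,-1],
  [0,0,0.2,0,0,0,-1],
  [0,0,0.05,0,0,0,-1],
  [0,0,0,0,0,0,-1],
])

```text
time: 3.75
eef_pos: [0.441, 0.2499, 0.079]
tool_rot: [[0.966, 0.258, -0.002], [0.258, -0.966, -0.001], [-0.002, 0.0, -1.0]]
force: [-0.1, -0.3, 0.6]
finger_gap: -0.0001
grasp_force: 0.0
```

Emit:
play_rows([
  [0,0,0.05,0,0,0,-1],
  [0,0,0.05,0,0,0,-1],
  [0,0,0.05,0,0,0,-1],
  [0,0,0,0,0,0,-1],
])

```text
time: 4.08
eef_pos: [0.4421, 0.2503, 0.0743]
tool_rot: [[0.966, 0.258, 0.001], [0.258, -0.966, 0.0], [0.001, -0.0, -1.0]]
force: [0.4, 0.3, 2.5]
finger_gap: 0.0001
grasp_force: 1.4
```

Emit:
play_rows([
  [0,0,0.05,0,0,0,-1],
  [0,0,0.03,0,0,0,-1],
  [0,0,0,0,0,0,-1],
])

```text
time: 4.33
eef_pos: [0.4421, 0.2503, 0.0711]
tool_rot: [[0.966, 0.258, 0.001], [0.258, -0.966, 0.0], [0.001, -0.0, -1.0]]
force: [-0.6, -0.1, 3.8]
finger_gap: -0.0004
grasp_force: 2.3
```

Emit:
play_rows([
  [0,0,0.03,0,0,0,-1],
  [0,0,0,0,0,0,-1],
])

```text
time: 4.5
eef_pos: [0.4422, 0.2503, 0.0707]
tool_rot: [[0.966, 0.258, 0.001], [0.258, -0.966, 0.0], [0.001, 0.0, -1.0]]
force: [-1.6, -1.2, 10.1]
finger_gap: -0.0001
grasp_force: 5.3
```

Emit:
play_rows([
  [0,0,0.02,0,0,0,-1],
  [0,0,0,0,0,0,-1],
  [0,0,0,0,0,0,-1],
])

```text
time: 4.75
eef_pos: [0.4423, 0.2503, 0.0705]
tool_rot: [[0.966, 0.258, 0.001], [0.258, -0.966, 0.0], [0.001, 0.0, -1.0]]
force: [-3.7, -1.6, 17.8]
finger_gap: -0.0001
grasp_force: 9.0
```

The force climbs steeply with no further travel, so the button is right down. Next I'll lift straight up.

Emit:
play_rows([
  [0,0,-0.1,0,0,0,-1],
  [0,0,-0.2,0,0,0,-1],
  [0,0,-0.4,0,0,0,-1],
  [0,0,-0.5,0,0,0,-1],
  [0,0,-0.5,0,0,0,-1],
  [0,0,-0.5,0,0,0,-1],
  [0,0,-0.5,0,0,0,-1],
  [0,0,-0.5,0,0,0,-1],
  [0,0,-0.3,0,0,0,-1],
  [0,0,0,0,0,0,-1],
])

```text
time: 5.58
eef_pos: [0.443, 0.2505, 0.2117]
tool_rot: [[0.966, 0.258, 0.004], [0.258, -0.966, 0.001], [0.005, -0.0, -1.0]]
force: [1.1, -0.3, -0.3]
finger_gap: -0.0001
grasp_force: 0.0
```

```bash
python3 - <<'E'
from station import env
from h import *
s=env.observe(); print(s["eef_pos"],s["force"])
f=env.grab_frame("scene"); W=cloud(f); q=W[(np.hypot(W[...,0]-.441,W[...,1]-.249)<.012)&(W[...,2]<.08)]
print("cap z",np.median(q[:,2]),len(q))
m=(np.hypot(W[...,0]-.6715,W[...,1]-.082)<.062)&(abs(W[...,2]-.085)<.008); q=W[m]
print("mouth",((q.max(0)+q.min(0))/2).round(4))
print("tool shift m",s["tool_rot"].T@(np.array([.6715,.0823,s["eef_pos"][2]])-s["eef_pos"]))
E
```

```text
[0.44295523 0.25054467 0.21165362] [ 1.09776875 -0.26242279 -0.33394996]
cap z 0.059290973454543545 59
mouth [0.6715 0.0833 0.0836]
tool shift m [0.17740873 0.22150507 0.00079248]
```

The button is back up (cap top reads 0.059 m). Next I'll move above the open cup at height.

Emit:
play_rows([
  [0.22,0.28,0,0,0,0,-1],
  [0.44,0.55,0,0,0,0,-1],
  [0.44,0.55,0,0,0,0,-1],
  [0.44,0.55,0,0,0,0,-1],
  [0.44,0.55,0,0,0,0,-1],
  [0.44,0.55,0,0,0,0,-1],
  [0.44,0.55,0,0,0,0,-1],
  [0.44,0.55,0,0,0,0,-1],
  [0.44,0.55,0,0,0,0,-1],
  [0.44,0.55,0,0,0,0,-1],
])

```text
time: 6.47
eef_pos: [0.6575, 0.0893, 0.2062]
tool_rot: [[0.966, 0.257, -0.003], [0.257, -0.966, -0.0], [-0.003, -0.001, -1.0]]
force: [0.1, 0.4, -0.2]
finger_gap: 0.0006
grasp_force: 0.0
```

Emit:
play_rows([
  [0.22,0.28,0,0,0,0,-1],
  [0,0,0,0,0,0,-1],
  [0,0,0,0,0,0,-1],
  [0,0,0,0,0,0,-1],
])

```text
time: 6.8
eef_pos: [0.6674, 0.0826, 0.2071]
tool_rot: [[0.966, 0.258, -0.003], [0.258, -0.966, 0.0], [-0.003, -0.001, -1.0]]
force: [0.3, 0.3, -0.1]
finger_gap: -0.0001
grasp_force: 0.0
```

```bash
python3 - <<'E'
from station import env
from h import *
from scipy.optimize import least_squares
s=env.observe(); f=env.grab_frame("wrist"); print(s["eef_pos"],s["tool_rot"])
cv2.imwrite("pics/w2.png",f["img"])
K=f["intrinsics"]; Z=f["range_z"]; v,u=np.indices(Z.shape); dx,dy=u-K[0,2],v-K[1,2]; r=np.hypot(dx,dy)+1e-9; th=r/K[0,0]
P=np.stack([dx/r*np.tan(th)*Z,dy/r*np.tan(th)*Z,Z],-1)
T=f["T_tool_cam"]; W=(P@T[:3,:3].T+T[:3,3])@s["tool_rot"].T+s["eef_pos"]
m=(Z>0)&(th<1.3)&(np.hypot(W[...,0]-.6715,W[...,1]-.0823)<.06)&(abs(W[...,2]-.085)<.006); q=W[m]
print(len(q),q.mean(0),(q.max(0)+q.min(0))/2,np.ptp(q,axis=0))
print(least_squares(lambda a:np.hypot(*(q[:,:2]-a[:2]).T)-a[2],[.67,.082,.045],loss="soft_l1",f_scale=.002).x)
E
```

```text
[0.66741844 0.08264888 0.20706111] [[ 9.66198097e-01  2.57782449e-01 -3.07347341e-03]
 [ 2.57784833e-01 -9.66202267e-01  3.99764788e-04]
 [-2.86654463e-03 -1.17854681e-03 -9.99995197e-01]]
2320 [0.67181599 0.08203428 0.08488253] [0.67173849 0.08212375 0.0835177 ] [0.09296433 0.09430173 0.00901554]
[0.67208473 0.08236127 0.04339637]
```

View pics/w2.png

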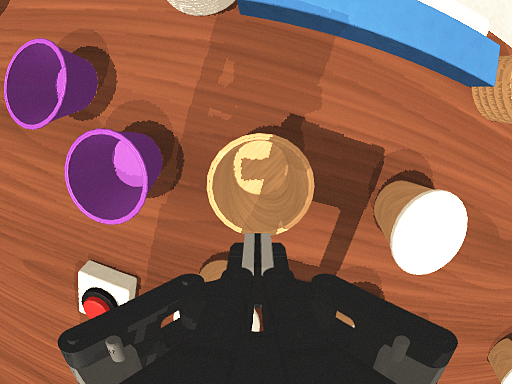

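The wrist view shows the open brown cup's mouth at (260,184), with the fingertips at (258,235), the purple cups off to the left and a lidded cup on the right. The mouth fits at (0.672, 0.0823). I'll centre on it and descend so the tips stop about 12 mm above the rim.

Emit:
play_rows([
  [0.11,0.04,0,0,0,0,-1],
  [0,0,0.2,0,0,0,-1],
  [0,0,0.3,0,0,0,-1],
  [0,0,0.3,0,0,0,-1],
  [0,0,0.3,0,0,0,-1],
  [0,0,0.3,0,0,0,-1],
  [0,0,0.3,0,0,0,-1],
  [0,0,0.2,0,0,0,-1],
  [0,0,0.1,0,0,0,-1],
  [0,0,0,0,0,0,-1],
])

```text
time: 7.68
eef_pos: [0.6724, 0.0821, 0.1271]
tool_rot: [[0.966, 0.258, -0.002], [0.258, -0.966, 0.0], [-0.002, -0.001, -1.0]]
force: [-0.1, 0.5, -0.4]
finger_gap: -0.0002
grasp_force: 0.0
```

Emit:
play_rows([
  [0,0,0,0,0,0,-1],
  [0,0,0,0,0,0,-1],
  [0,0,0,0,0,0,-1],
])

```text
time: 7.93
eef_pos: [0.6738, 0.0821, 0.1298]
tool_rot: [[0.966, 0.258, 0.002], [0.258, -0.966, -0.0], [0.002, 0.001, -1.0]]
force: [0.4, 0.1, 0.1]
finger_gap: 0.0004
grasp_force: 0.0
```

Emit:
play_rows([
  [-0.02,0,0.1,0,0,0,-1],
  [0,0,0.1,0,0,0,-1],
  [0,0,0.05,0,0,0,-1],
  [0,0,0,0,0,0,-1],
  [0,0,0,0,0,0,-1],
  [0,0,0,0,0,0,-1],
  [0,0,0,0,0,0,-1],
])

```text
time: 8.52
eef_pos: [0.6725, 0.0819, 0.119]
tool_rot: [[0.966, 0.258, 0.0], [0.258, -0.966, -0.0], [0.0, 0.0, -1.0]]
force: [1.0, 0.4, 0.1]
finger_gap: 0.0004
grasp_force: 0.0
```

```bash
python3 - <<'E'
from station import env
from h import *
for n in ("scene","top","wrist"):
    s=env.observe(); f=env.grab_frame(n); print(s["eef_pos"].round(4),s["force"].round(1))
    if n=="scene": W=cloud(f); cv2.imwrite("pics/s3.png",cv2.resize(f["img"][150:290,170:370],None,fx=4,fy=4))
    if n=="wrist": cv2.imwrite("pics/w3.png",f["img"])
E
```

```text
[0.6725 0.0819 0.119 ] [1.  0.4 0.1]
[0.6726 0.0819 0.119 ] [ 0.2 -0.5 -0.6]
[0.6726 0.0819 0.119 ] [-0.2 -0.3 -0.1]
```

View pics/s3.png

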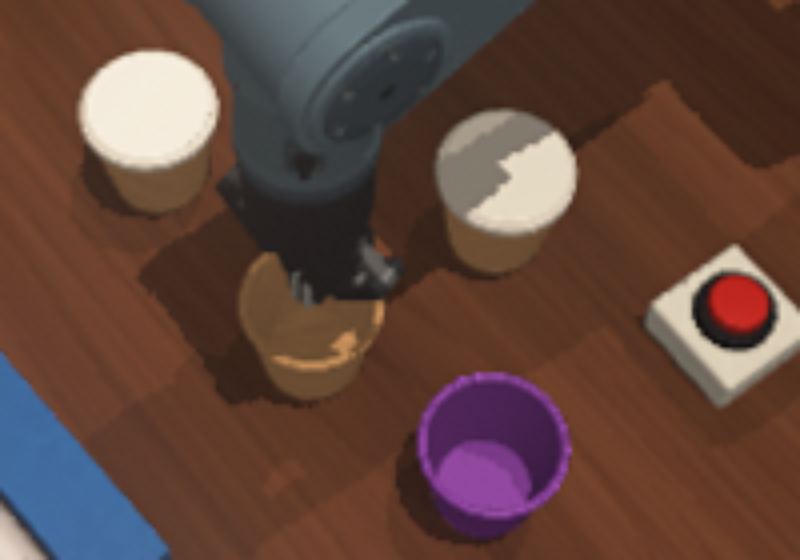

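View pics/w3.png

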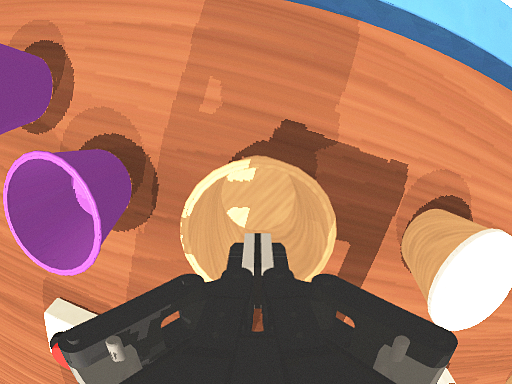

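Both views show the shut fingertips, at crop (305,295) and wrist (258,237), over the middle of the standing open cup about 15 mm above its rim; the button is up. I'll lower 4 mm and hold for well over two seconds.

Emit:
play_rows([
  [0,0,0.05,0,0,0,-1],
  [0,0,0.05,0,0,0,-1],
  [0,0,0,0,0,0,-1],
  [0,0,0,0,0,0,-1],
  [0,0,0,0,0,0,-1],
  [0,0,0,0,0,0,-1],
  [0,0,0,0,0,0,-1],
  [0,0,0,0,0,0,-1],
  [0,0,0,0,0,0,-1],
  [0,0,0,0,0,0,-1],
])

```text
time: 9.5
eef_pos: [0.6725, 0.082, 0.1149]
tool_rot: [[0.966, 0.258, 0.0], [0.258, -0.966, 0.0], [0.0, -0.0, -1.0]]
force: [-0.1, 0.3, -0.3]
finger_gap: -0.0003
grasp_force: 0.0
```

Emit:
play_rows([
  [0,0,0,0,0,0,-1],
  [0,0,0,0,0,0,-1],
  [0,0,0,0,0,0,-1],
  [0,0,0,0,0,0,-1],
  [0,0,0,0,0,0,-1],
  [0,0,0,0,0,0,-1],
  [0,0,0,0,0,0,-1],
  [0,0,0,0,0,0,-1],
  [0,0,0,0,0,0,-1],
  [0,0,0,0,0,0,-1],
])

```text
time: 10.33
eef_pos: [0.6724, 0.0819, 0.1148]
tool_rot: [[0.966, 0.258, 0.0], [0.258, -0.966, 0.0], [0.0, -0.0, -1.0]]
force: [-0.2, -0.4, -0.0]
finger_gap: 0.0002
grasp_force: 0.0
```

Emit:
play_rows([
  [0,0,0,0,0,0,-1],
  [0,0,0,0,0,0,-1],
  [0,0,0,0,0,0,-1],
  [0,0,0,0,0,0,-1],
  [0,0,0,0,0,0,-1],
  [0,0,0,0,0,0,-1],
  [0,0,0,0,0,0,-1],
  [0,0,0,0,0,0,-1],
  [0,0,0,0,0,0,-1],
  [0,0,0,0,0,0,-1],
])

```text
time: 11.17
eef_pos: [0.6724, 0.0819, 0.1148]
tool_rot: [[0.966, 0.258, 0.0], [0.258, -0.966, 0.0], [0.0, -0.0, -1.0]]
force: [-0.7, 0.2, 1.0]
finger_gap: 0.0002
grasp_force: 0.0
```

Emit:
play_rows([
  [0,0,0,0,0,0,-1],
  [0,0,0,0,0,0,-1],
  [0,0,0,0,0,0,-1],
  [0,0,0,0,0,0,-1],
  [0,0,0,0,0,0,-1],
  [0,0,0,0,0,0,-1],
  [0,0,0,0,0,0,-1],
  [0,0,0,0,0,0,-1],
])

```text
time: 11.83
eef_pos: [0.6724, 0.0819, 0.1148]
tool_rot: [[0.966, 0.258, -0.0], [0.258, -0.966, 0.0], [-0.0, -0.0, -1.0]]
force: [1.3, -0.1, 0.5]
finger_gap: -0.0004
grasp_force: 0.0
```

```bash
python3 -c "
from station import env
print(env.sign_off())"
```

```text
the job is handed in; nothing more can be done
None
```

The red button was pressed right down and came back up. The arm then held still for over two seconds with its shut fingertips about 11 mm above the middle of the open cup's mouth; it is still pointing there, touched nothing but the button as far as the views and forces show, and the job is handed in at about 12 s.

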